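Draw the chest bolt with the hooked rod

ROBOT

A 7-joint arm with a two-finger parallel gripper is mounted at the origin on the work surface. World frame = base frame: x ahead of the robot, y to its left, z up, the work surface at z = 0. Lengths are in m, angles in rad, forces in N, time in s.
With the tool pointing down it reaches from about 0.35 to 0.9 m from the base axis. Payload 19.9 kg.
Tool frame: the origin (TCP) lies between the finger pads; the fingertips stand 19 mm ahead of it and the grasp point (between the pads) is the TCP; z points along the fingers, y is the direction in which the jaws open and shut (so a half turn about z gives the same grasp; the last joint's range is limited). The gripper opens to 94 mm and grips with 3 to 60 N. Pads are 16 mm wide; open, the fingers measure 119 mm over their backs; the gripper's body (75 mm by 177 mm) begins 78 mm behind the grasp point.
Start: joints at [1.232, 0.417, -0.01, 1.614, 0.005, 1.111, -0.053], TCP at [0.183, -0.598, 0.224] pointing down, gripper open.
Joint ranges: [-2.81, 2.81], [-0.39, 2.02], [-1.27, 1.25], [0.06, 2.57], [-1.19, 4.33], [0.19, 2], [-2.82, 2.82]. Speed limits (rad/s): [1.89, 1.89, 2.39, 2.39, 3.01, 3.01, 3.01].

INTERFACE

Orientations are given as a 3x3 rotation matrix whose columns are the frame's x, y, z axes.
In Python, from rig import robot gives the robot as it stands. Calls block until the motion is done:
- robot.move_ptp(position, orientation): joint-space move of the TCP to a pose.
- robot.move_linear(position, velocity=0.15, frame=None, threshold=None): straight line of the TCP; frame=None keeps the orientation; velocity is the mean speed in m/s. With threshold (N) it stops when the force on the tool has changed by that much, and returns True; else False.
- robot.goto_joints(angles): joint-space move.
- robot.gripper_to(opening): finger opening in m; the grip force is fixed at half the most; returns when the fingers have stopped.
- robot.pause(seconds).
- robot.ik(position, orientation): joint angles nearest the present ones, or None.
- robot.get_state(): the state.
- robot.grab_frame(name): name is "scene" or "top" or "wrist"; returns the picture (400x640x3 uint8, red, green, blue); there is no depth.
- robot.camera_info(name): a dict with "fx", "fy", "cx", "cy" (pixels), "rvec" (rotation vector, rad) and "tvec" (3), from world to camera coordinates, as OpenCV has them. Camera axes: x right, y down, z forward; pixel columns grow to the right and rows downward; lengths in m; the calibration is good to about 2 mm. A picture is of the moment at which its call begins: read the wrist's pose just before it. camera_info takes no time and is no camera call; for the wrist camera it gives the pose at the moment of the call.
A pose or a line that the arm cannot do raises robot.PlanningError and nothing moves.
- robot.sign_off(): hands the job in, once; it reports no verdict.
The state is a dict: "time": time; "qpos": joint angles; "joint_vel": joint speeds; "effort": joint torques, N m; "ee_pos": TCP position; "tool_rot": TCP orientation; "force": force on the tool from outside, world axes, zero at the start; "moment": the same for the moment, N m; "opening": finger opening in m.
Only numpy, scipy, OpenCV 4.12 (cv2) and the standard library are available. Lean on these libraries where they do the work, as an engineer would, in place of code of your own. Each camera call takes 0.05 s, during which the arm holds its last target.

TASK

The bolt knob on the wide steel chest is out of arm's reach: take the hooked rod by its wooden handle, hook it behind the upright knob of the bolt on the wide chest's lid, and draw that bolt fully open towards the front. Move this bolt with the rod only, not with the gripper or arm, and leave the narrow chest's bolt as it is. Then lay the rod flat on the bench in front of the chests, lowering it right down before letting go.

Things in the scene. Friction and masses are not known exactly. Their poses are not given: they have to be found in the camera images.
- hook_rod: Flat hooked rod, 0.2 kg. Wooden handle 130 x 24 x 28 mm (x, y, z); origin: centre of its underside; balance point x = 30 mm. Steel shaft, 10 mm thick, along +x, axis 6 mm above the underside; at x = 320 it turns to +y as a 50 mm crossbar, then 22 mm back towards the handle: a pocket 40 mm wide centred on y = 25. Starts flat on the bench, z up, near a rod with a like handle but no hook.
- wide_bolt: Slide bolt on the wide chest's lid: flat bar 260 x 18 x 10 mm. Origin: front end of the bar, mid-width, underside, 114 mm above the bench; x along the bar, away from the chest's front. Upright knob, 14 mm thick, at x = 120 mm, its top 66 mm above the origin. Guides' tops 17 mm above the origin. Opens 60 mm towards its -x to a hard stop; about 2 N friction, no spring. Starts 0 to 6 mm open.
- narrow_bolt: The same bolt, at the same height, origin and axes alike, on the lid of the narrow chest (150 mm wide). To be left alone.
- wide_chest: Fixed grey steel chest, 280 mm deep (x), 300 mm wide (y), lid top 110 mm above the bench. Origin: middle of its lower front edge; z up, x away from the front. In this frame the bolt's origin is at y = 0 and x = 10 mm shut, x = -50 mm fully open. Guides for the bolt stand at x = 35 and 195 mm, a keeper at 255 mm. Left or right of the narrow chest, turned up to 7 degrees.

How it is judged:
By the outcome, as a careful person would: the job done as asked, in the order asked, and still so for the second after the job is handed in, with the robot touching nothing.
It also fails if it takes over 50 s, if anything falls off the work surface, if the arm or the gripper's body presses on something with over 40 N, if the wrist force passes 120 N, or if a joint passes its speed limit or range.

## Working session

There is one attempt and no reset: what is moved stays moved. The work goes in short steps, each a Python script; the robot and the scene stay as the last script left them, time stands still between calls to the robot, and variables do not carry over. Pictures are saved under pics/ and viewed, and the job is handed in when it is done.

```bash
mkdir -p pics; ls; python3 - <<'E'
from rig import robot
import cv2
s=robot.get_state();print(s['time'],s['ee_pos'],s['tool_rot'],s['opening'])
for n in ("scene","top"):
    cv2.imwrite(f"pics/{n}0.png",robot.grab_frame(n)[:,:,::-1]);print(robot.camera_info(n))
E
```

```text
pics
0.0 [ 0.18268436 -0.59733573  0.22381965] [[ 9.56288477e-01  2.92424635e-01 -4.27290830e-04]
 [ 2.92424939e-01 -9.56287762e-01  1.17096081e-03]
 [-6.61952063e-05 -1.24472682e-03 -9.99999223e-01]] 0.09362548482313154
{'fx': 390.62489737117346, 'fy': 390.62489737117346, 'cx': 320.83870509281644, 'cy': 199.415460866013, 'rvec': array([ 1.90023482,  1.94414841, -0.51287645]), 'tvec': array([ 0.01554797, -0.46972862,  1.21560464])}
{'fx': 470.5374631267725, 'fy': 470.5374631267725, 'cx': 322.5470136515786, 'cy': 201.65678334239306, 'rvec': array([ 2.1562097 , -2.09677087,  0.19979816]), 'tvec': array([-3.47115255e-05,  5.84626082e-01,  8.07814404e-01])}
```

View pics/scene0.png

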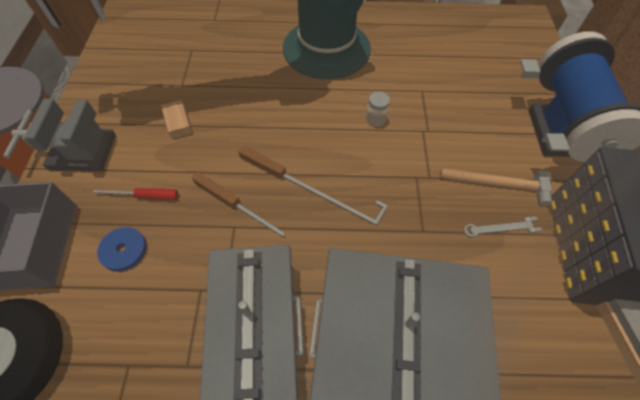

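View pics/top0.png

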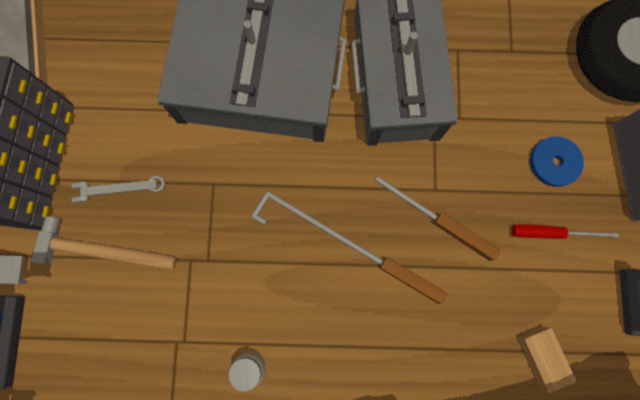

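```bash
cat > h.py <<'E'
import numpy as np,cv2
from rig import robot
def ray(n,px,z,info=None):
    c=info or robot.camera_info(n)
    px=np.atleast_2d(np.array(px,float))
    R=cv2.Rodrigues(np.array(c['rvec']))[0];t=np.array(c['tvec'])
    d=np.c_[(px[:,0]-c['cx'])/c['fx'],(px[:,1]-c['cy'])/c['fy'],np.ones(len(px))]@R
    o=-R.T@t
    return o+d*((z-o[2])/d[:,2])[:,None]
def proj(n,P):
    c=robot.camera_info(n)
    K=np.array([[c['fx'],0,c['cx']],[0,c['fy'],c['cy']],[0,0,1]])
    return cv2.projectPoints(np.atleast_2d(np.array(P,float)),np.array(c['rvec']),np.array(c['tvec']),K,None)[0][:,0]
E
python3 - <<'E'
import cv2
t=cv2.imread('pics/top0.png')
cv2.imwrite('pics/t1.png',cv2.resize(t[180:310,245:455],None,fx=3.8,fy=3.8,interpolation=cv2.INTER_CUBIC))
cv2.imwrite('pics/t2.png',cv2.resize(t[0:145,160:360],None,fx=4,fy=4,interpolation=cv2.INTER_CUBIC))
s=cv2.imread('pics/scene0.png')
cv2.imwrite('pics/s2.png',cv2.resize(s[240:400,300:500],None,fx=3.7,fy=3.7,interpolation=cv2.INTER_CUBIC))
hsv=cv2.cvtColor(t,cv2.COLOR_BGR2HSV)
for p in [(415,280),(300,260),(400,330),(467,237),(330,230),(250,60),(190,80)]: print(p,hsv[p[1],p[0]])
E
```

```text
(415, 280) [ 16 195 128]
(300, 260) [ 16 162 132]
(400, 330) [ 17 160 137]
(467, 237) [ 15 195 131]
(330, 230) [ 19  30 143]
(250, 60) [ 23  29 139]
(190, 80) [26 18 98]
```

View pics/t1.png

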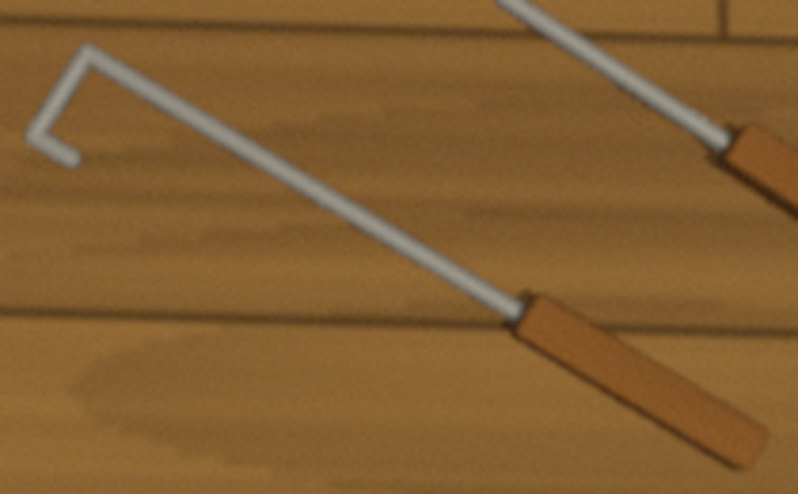

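View pics/t2.png

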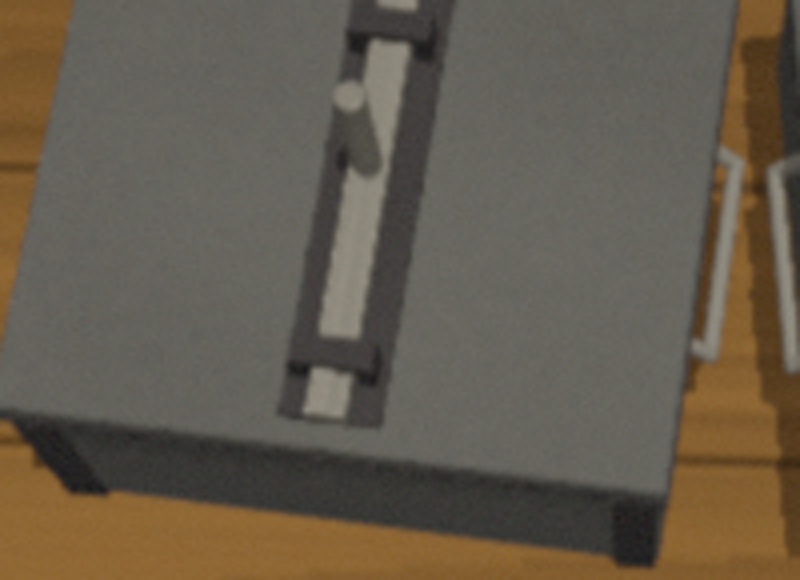

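View pics/s2.png

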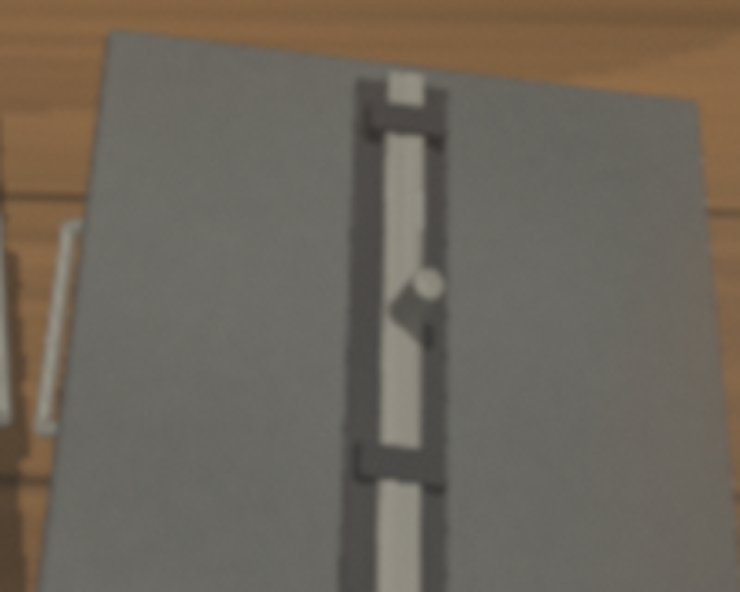

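```bash
cat > m.py <<'E'
from h import *
t2=lambda p:(np.array(p)+.5)/4-.5+[160,0]
t1=lambda p:(np.array(p)+.5)/3.8-.5+[245,180]
s2=lambda p:(np.array(p)+.5)/3.7-.5+[300,240]
fl,fr=[ray('top',t2(p),.110)[0] for p in [(0,410),(665,495)]]
print('lid front top',fl,fr,np.linalg.norm(fl-fr),np.degrees(np.arctan2(*(fl-fr)[:2])))
fl,fr=[ray('scene',s2(p),.110)[0] for p in [(695,100),(110,32)]]
print('lid front scene',fl,fr,np.linalg.norm(fl-fr),np.degrees(np.arctan2(*(fl-fr)[:2])))
print('knob top',ray('top',t2((349,96)),.180),'scene',ray('scene',s2((429,284)),.180))
print('bar front top',ray('top',t2((325,417)),.124),'scene',ray('scene',s2((407,71)),.124))
print('bar far top',ray('top',t2((391,42)),.124), 'scene',ray('scene',s2((400,480)),.124))
im=cv2.imread('pics/top0.png');hsv=cv2.cvtColor(im,cv2.COLOR_BGR2HSV)
m=((hsv[...,1]>178)&(hsv[...,0]<18)&(hsv[...,2]>90)).astype(np.uint8)
m=cv2.morphologyEx(m,cv2.MORPH_OPEN,np.ones((3,3)))
n,l,st,ce=cv2.connectedComponentsWithStats(m)
for i in range(1,n):
    if st[i,4]>200:
        q=np.argwhere(l==i)[:,::-1]
        r=cv2.minAreaRect(q.astype(np.float32)); print(st[i],ce[i],r)
        w=ray('top',cv2.boxPoints(r),.028);print(w[:,:2].round(4),w[:,:2].mean(0))
names=['corner','bar end','tip','shaft at handle']
P=ray('top',[t1(p) for p in [(88,50),(36,137),(78,161),(517,312)]],.006);print(P[:,:2])
d=P[0]-P[3];print('rod dir',np.degrees(np.arctan2(d[1],d[0])),np.linalg.norm(d))
print('handle end corners', ray('top',[t1(p) for p in [(538,293),(515,325),(770,432),(742,470)]],.028)[:,:2])
E
python3 m.py
```

```text
lid front top [0.74542672 0.31050431 0.11      ] [0.71457098 0.01433706 0.11      ] 0.29777024421662635 5.947818714124818
lid front scene [0.74774465 0.31548831 0.11      ] [0.71740312 0.013892   0.11      ] 0.3031186899087322 5.744804949470341
knob top [[0.86046579 0.1514107  0.18      ]] scene [[0.86168625 0.15131373 0.18      ]]
bar front top [[0.74079372 0.16360208 0.124     ]] scene [[0.74105957 0.16485625 0.124     ]]
bar far top [[0.92151166 0.14432651 0.124     ]] scene [[0.93372387 0.14351296 0.124     ]]
[514 224  54  15 706] [540.40793201 231.20963173] ((540.7406616210938, 231.18702697753906), (53.13362503051758, 13.782783508300781), 2.8624050617218018)
[[ 0.5328 -0.3424]
 [ 0.5588 -0.3449]
 [ 0.5566 -0.4444]
 [ 0.5306 -0.4414]] [ 0.54471516 -0.39327725]
[[ 0.60775969  0.12292902]
 [ 0.56212899  0.14702106]
 [ 0.55049052  0.12519006]
 [ 0.48090265 -0.09682117]]
rod dir 60.00308722283695 0.2537377638104895
handle end corners [[ 0.48904344 -0.10419481]
 [ 0.4732842  -0.09307965]
 [ 0.42569877 -0.21578905]
 [ 0.40747969 -0.20200766]]
```

```bash
cat >> h.py <<'E'
def R(deg):
    c,s=np.cos(np.radians(deg)),np.sin(np.radians(deg))
    return np.array([[c,s,0],[s,-c,0],[0,0,-1.]])
def save(n,f): cv2.imwrite(f'pics/{f}.png',robot.grab_frame(n)[:,:,::-1])
def st():
    s=robot.get_state();print('t',round(s['time'],2),np.round(s['ee_pos'],4),'F',np.round(s['force'],1),'M',np.round(s['moment'],2),'op',round(s['opening'],4),'q7',np.round(s['qpos'],2));return s
E
python3 - <<'E'
from h import *
u=np.array([np.cos(np.radians(60.1)),np.sin(np.radians(60.1)),0])
g=np.array([.4481,-.1541,0])+.03*u
for a in (60.1,-119.9,-6,174): print(a,robot.ik(g+[0,0,.022],R(a)), robot.ik([.575,.155,.17],R(a)))
robot.move_ptp(g+[0,0,.13],R(60.1))
st(); save('wrist','w1');save('top','t10')
E
```

```text
60.1 [ 0.55798     0.5119232  -0.41968985  2.09410811  0.35920968  0.60384259
 -0.63464261] [ 0.40976629  0.63302568 -1.01309097  1.7178503   0.58877176  1.12868718
 -1.30270312]
-119.9 [ 1.06068162  0.78783951 -1.08851965  2.07994187  0.94309502  0.88811104
  2.0324105 ] [ 0.44852158  0.67155131 -1.08512767  1.71677906  0.64441016  1.15793459
  1.79786764]
-6 [ 0.38873282  0.4858239  -0.21699741  2.09964201  0.18627781  0.57378646
 -1.63630498] [ 0.24001518  0.52504536 -0.74171159  1.72295394  0.40073069  1.05127497
 -2.31315484]
174 [ 0.68594006  0.54581765 -0.57624308  2.0901081   0.49339251  0.64003593
  1.23782952] [ 0.43834522  0.66064553 -1.0656125   1.7170566   0.62909087  1.14956952
  0.65542714]
t 2.1 [ 0.463  -0.1291  0.1301] F [-0.6  0.  -0.7] M [-0.07 -0.01  0.02] op 0.0941 q7 [ 0.63  0.32 -0.49  2.04  0.21  0.83 -0.5 ]
```

View pics/w1.png

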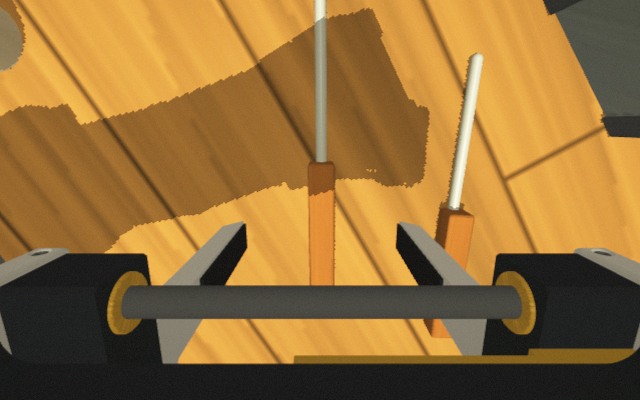

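The wrist view shows the handle vertical at column 321, midway between the fingers (columns 245 and 397), and the decoy clear to the right at about (455, 240). I'm going down to grasp.

```bash
python3 - <<'E'
from h import *
p=robot.get_state()['ee_pos'].copy()
print(robot.move_linear([p[0],p[1],.022],velocity=.1,threshold=15)); st()
robot.gripper_to(0.0); st()
robot.move_linear([p[0],p[1],.25],velocity=.15); st()
save('wrist','w2');save('scene','s3');save('top','t3')
E
```

```text
False
t 3.43 [ 0.4634 -0.129   0.0225] F [ 0.2  0.1 -0.6] M [-0.01 -0.01 -0.03] op 0.0941 q7 [ 0.55  0.51 -0.41  2.09  0.35  0.6  -0.62]
t 4.51 [ 0.463  -0.1289  0.022 ] F [ 0.6 -0.3 -0.8] M [-0.06 -0.09  0.02] op 0.0238 q7 [ 0.55  0.51 -0.41  2.09  0.35  0.6  -0.62]
t 6.17 [ 0.4627 -0.1288  0.2493] F [-0.3 -0.1 -2.4] M [-0.07 -0.02  0.01] op 0.024 q7 [ 0.69  0.16 -0.53  1.92  0.09  1.09 -0.4 ]
```

View pics/w2.png

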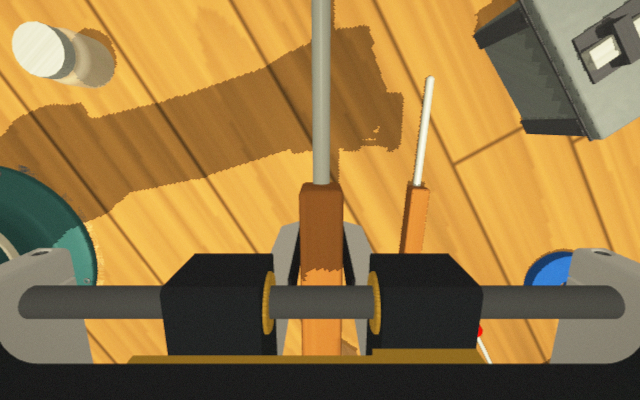

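View pics/s3.png

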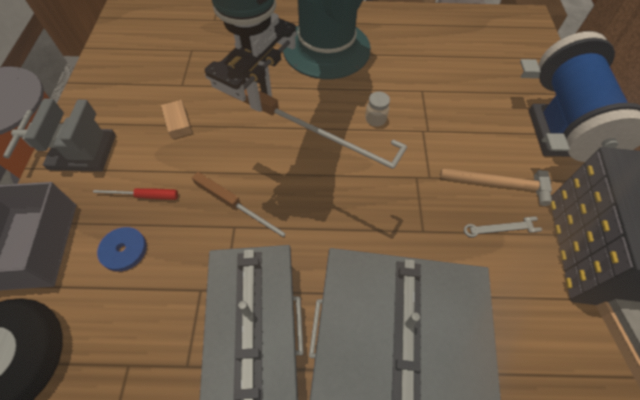

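```bash
cat > pose.py <<'E'
from h import *
YAW=-6.0
knob=np.array([.861,.1513])
c,s=np.cos(np.radians(YAW)),np.sin(np.radians(YAW))
ex,ey=np.array([c,s]),np.array([-s,c])
def tcp(xk,yk,k=knob): return k-ex*(xk-.0292)-ey*yk   # TCP that puts knob at rod (xk,yk)
E
python3 - <<'E'
from pose import *
p=tcp(.297,.025);print(p)
robot.move_ptp([*p,.26],R(YAW));st()
save('wrist','w4');save('scene','s4');save('top','t4')
for n in('scene','top'):
    i=cv2.imread(f'pics/{n[0]}4.png')
    q=i[200:360,300:500] if n=='scene' else i[0:150,180:380]
    cv2.imwrite(f'pics/{n[0]}4c.png',cv2.resize(q,None,fx=3.7,fy=3.7,interpolation=cv2.INTER_CUBIC))
E
```

```text
[0.59205382 0.15442968]
t 7.94 [0.5921 0.1536 0.2599] F [ 0.4 -0.2 -2.3] M [ 0.01  0.04 -0.02] op 0.0237 q7 [ 0.11  0.41 -0.55  1.59  0.23  1.2  -2.16]
```

View pics/s4c.png

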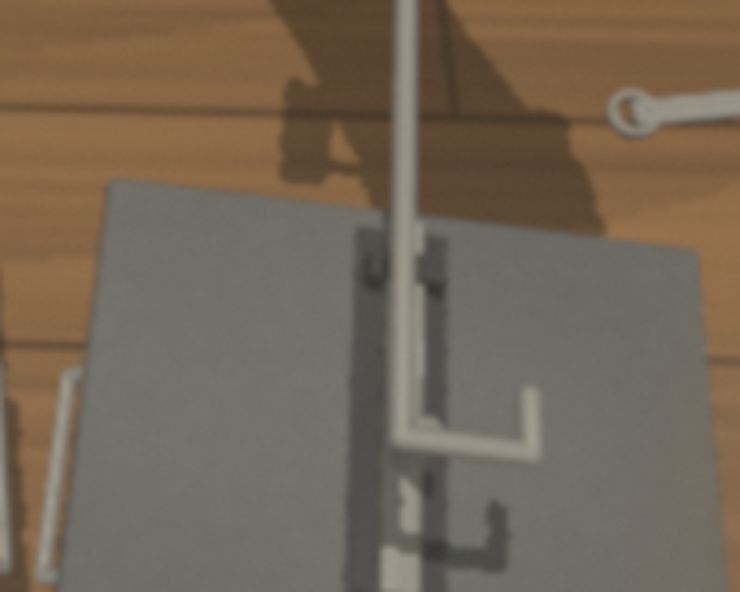

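View pics/t4c.png

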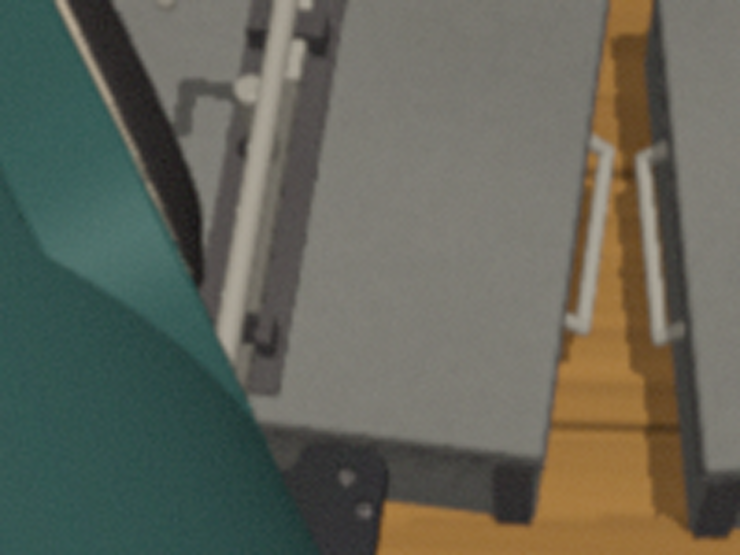

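View pics/w4.png

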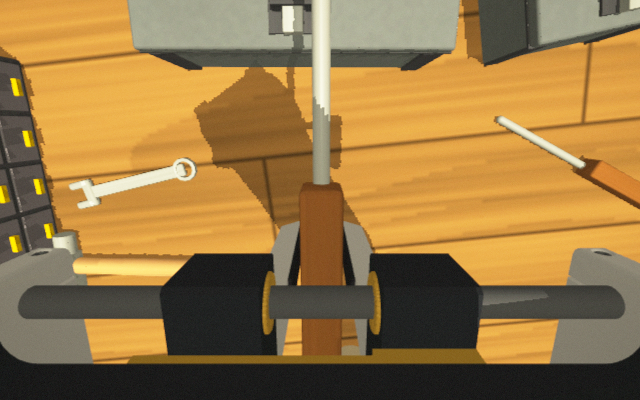

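```bash
python3 - <<'E'
from pose import *
f=lambda p:(np.array(p)+.5)/3.7-.5+[300,200]
z=.26-.022+.006
P=ray('scene',[f(p) for p in [(403,437),(532,453),(532,388),(404,20)]],z)[:,:2];print(P)
t=robot.get_state()['ee_pos'][:2]
o=t-ex*.0292
print('expected corner',o+ex*.32,'end',o+ex*.32+ey*.05)
d=P[0]-P[3];print('rod yaw',np.degrees(np.arctan2(d[1],d[0])))
k=knob-P[0];print('knob rel corner', k@ex,k@ey)
E
```

```text
[[0.87960385 0.12520307]
 [0.88458685 0.17469906]
 [0.85932238 0.17819218]
 [0.69297186 0.14307536]]
expected corner [0.88136002 0.12330186] end [0.88658644 0.17302795]
rod yaw -5.470088179015901
knob rel corner -0.02122980542608563 0.024009333359906262
```

At the assumed height the hook measures within 2 mm of where I expect it, with the knob at (-21, +24) mm from the corner. That puts it in the middle of the pocket, so I'm lowering.

```bash
python3 - <<'E'
from pose import *
p=robot.get_state()['ee_pos'].copy()
print(robot.move_linear([p[0],p[1],.169],velocity=.1,threshold=6));st()
save('scene','s5');i=cv2.imread('pics/s5.png')[200:360,300:500]
cv2.imwrite('pics/s5c.png',cv2.resize(i,None,fx=3.7,fy=3.7,interpolation=cv2.INTER_CUBIC))
E
```

```text
False
t 9.15 [0.5925 0.1539 0.1696] F [ 0.2  0.8 -1.8] M [-0.01 -0.01  0.01] op 0.0237 q7 [ 0.09  0.5  -0.52  1.69  0.28  1.03 -2.2 ]
```

View pics/s5c.png

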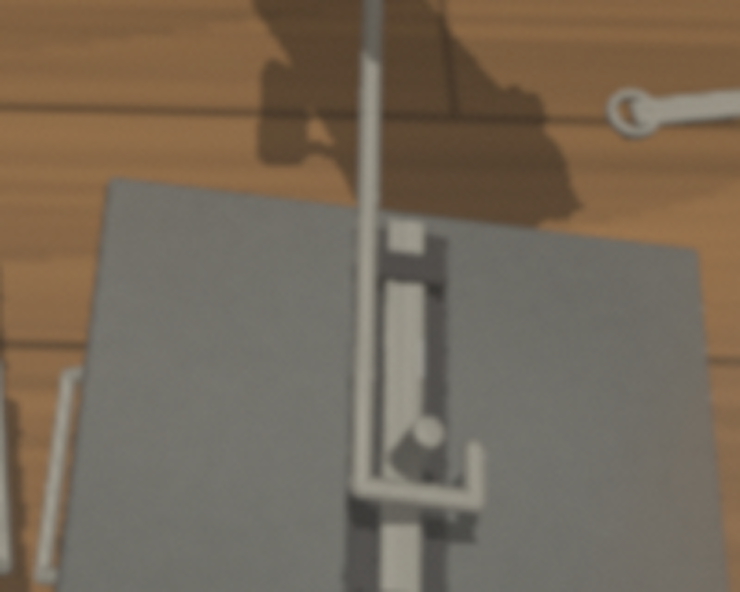

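The knob top at crop (429, 432) now stands inside the pocket, with the crossbar behind it at row 490. I'm pulling along the bolt's axis.

```bash
python3 - <<'E'
from pose import *
p=robot.get_state()['ee_pos'].copy()
q=p[:2]-ex*.088
print(robot.move_linear([*q,.169],velocity=.04,threshold=10));s=st()
print('travel',(p[:2]-s['ee_pos'][:2])@ex)
save('scene','s6');i=cv2.imread('pics/s6.png')[160:320,300:500]
cv2.imwrite('pics/s6c.png',cv2.resize(i,None,fx=3.7,fy=3.7,interpolation=cv2.INTER_CUBIC))
E
```

```text
True
t 10.74 [0.5247 0.161  0.1693] F [ 5.7 -0.4 -3.7] M [ 0.   -1.27  0.06] op 0.0241 q7 [ 0.09  0.39 -0.55  1.85  0.25  0.97 -2.24]
travel 0.06821334581221634
```

View pics/s6c.png

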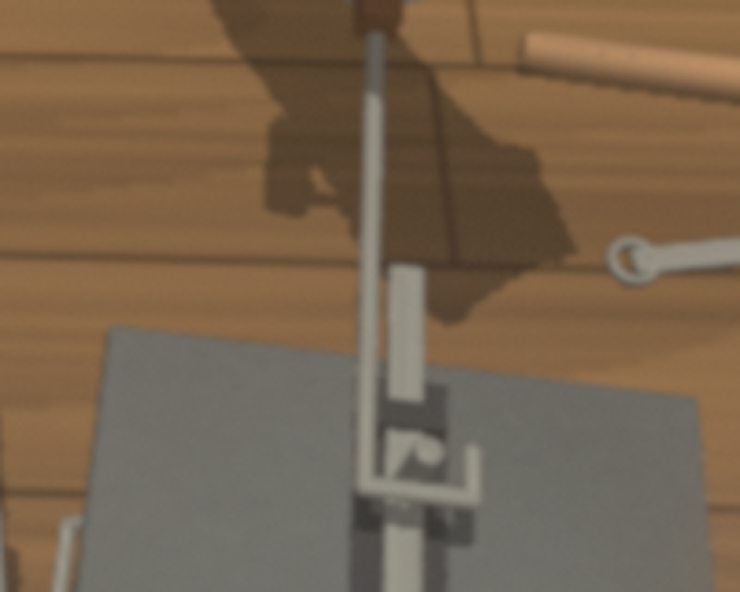

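```bash
python3 - <<'E'
from pose import *
f=lambda p:(np.array(p)+.5)/3.7-.5+[300,160]
k=ray('scene',f((430,452)),.18)[0,:2];b=ray('scene',f((407,265)),.124)[0,:2]
print('knob move',(np.array([.8617,.1513])-k)@ex,'bar',(np.array([.74106,.16486])-b)@ex)
m=np.array([.7325,.1647]) # scene lid mid front
print('bolt chest x now',(b-m)@ex)
E
```

```text
knob move 0.057701807534558155 bar 0.05775349459845274
bolt chest x now -0.04925711172822313
```

```bash
python3 - <<'E'
from pose import *
robot.pause(.3);s=st();p=s['ee_pos'].copy()
q=p[:2]-ex*.010
print(robot.move_linear([*q,.169],velocity=.02,threshold=18));s=st()
print('travel',(p[:2]-s['ee_pos'][:2])@ex)
save('scene','s7');i=cv2.imread('pics/s7.png')[160:320,300:500]
cv2.imwrite('pics/s7c.png',cv2.resize(i,None,fx=3.7,fy=3.7,interpolation=cv2.INTER_CUBIC))
E
```

```text
t 11.09 [0.5247 0.1609 0.1689] F [ 7.1 -0.3 -3. ] M [ 0.08 -1.24  0.09] op 0.0237 q7 [ 0.09  0.39 -0.55  1.85  0.25  0.97 -2.24]
True
t 11.4 [0.5238 0.1611 0.1698] F [ 7.2  0.  -3.2] M [-0.02 -1.3   0.13] op 0.0239 q7 [ 0.09  0.39 -0.55  1.85  0.25  0.96 -2.24]
travel 0.0009141277437107645
```

View pics/s7c.png

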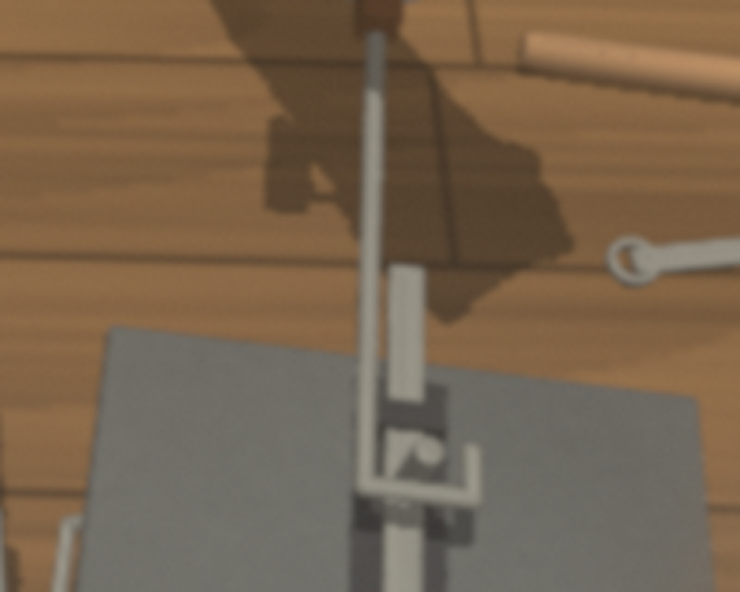

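Pulling harder reached the 18 N threshold in under 1 mm of travel, and the bolt didn't move in the picture, so it's on the hard stop. Next I'll back off forward slightly, lift clear and put the rod down.

```bash
python3 - <<'E'
from pose import *
p=robot.get_state()['ee_pos'].copy()
q=p[:2]+ex*.005
robot.move_linear([*q,.169],velocity=.03);st()
robot.move_linear([*q,.26],velocity=.1);st()
robot.move_ptp([.463,-.129,.25],R(60.1));st()
save('scene','s8');save('top','t8');save('wrist','w8')
E
```

```text
t 11.78 [0.5286 0.1605 0.1688] F [-0.3  0.1 -2.5] M [ 0.08 -0.    0.03] op 0.0241 q7 [ 0.09  0.4  -0.55  1.84  0.25  0.97 -2.24]
t 12.83 [0.5286 0.1604 0.2594] F [ 0.1  0.  -2.6] M [0.04 0.06 0.02] op 0.0238 q7 [ 0.12  0.3  -0.58  1.74  0.18  1.15 -2.18]
t 14.46 [ 0.4632 -0.1285  0.25  ] F [-0.8  0.7 -2.6] M [-0.04 -0.06 -0.02] op 0.0241 q7 [ 0.73  0.17 -0.58  1.92  0.1   1.09 -0.41]
```

View pics/s8.png

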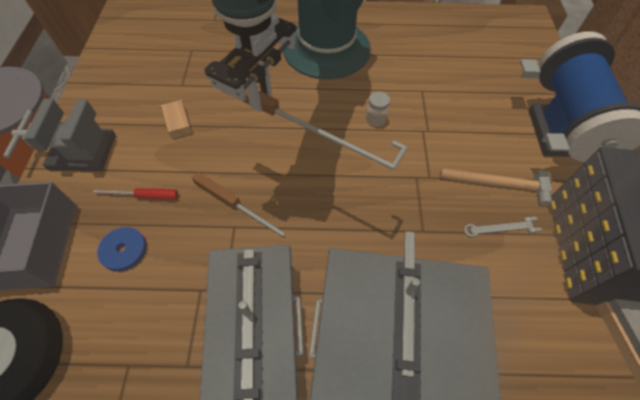

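The wide bolt's bar now sticks out to (409, 234), the narrow bolt looks unchanged, and the rod is held straight over its starting spot. I'm lowering it.

```bash
python3 - <<'E'
from pose import *
robot.move_linear([.463,-.129,.05],velocity=.15)
print(robot.move_linear([.463,-.129,.0205],velocity=.02,threshold=5));st()
save('scene','s9')
robot.pause(.2);st()
E
```

```text
True
t 17.37 [ 0.4629 -0.129   0.022 ] F [-1.1 -1.3  5.5] M [ 0.06  0.05 -0.01] op 0.0237 q7 [ 0.58  0.52 -0.45  2.09  0.38  0.61 -0.65]
t 17.62 [ 0.4629 -0.129   0.022 ] F [-1.9 -0.2  6.4] M [ 0.13  0.07 -0.  ] op 0.0236 q7 [ 0.58  0.52 -0.45  2.09  0.38  0.61 -0.65]
```

View pics/s9.png

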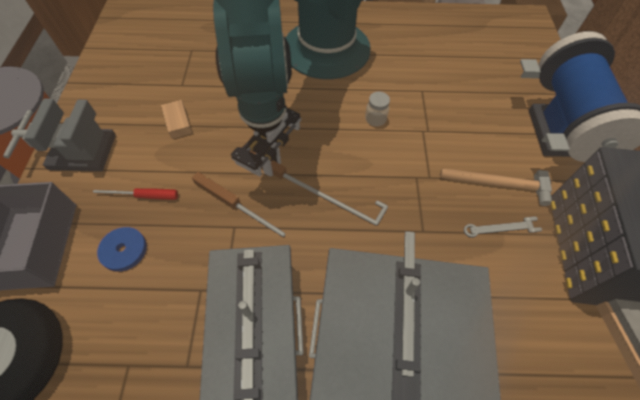

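The rod is down: its hook lies at (380, 215) as at the start, and contact came at TCP z = 22 mm, the same as at the grasp. I'm releasing it and retreating.

```bash
python3 - <<'E'
from pose import *
robot.gripper_to(.07);st()
robot.move_linear([.463,-.129,.2],velocity=.12);st()
robot.move_ptp([.2,-.5,.3],R(17))
robot.pause(.3)
save('scene','s10');save('top','t10b');st()
a=cv2.imread('pics/top0.png');b=cv2.imread('pics/t10b.png')
cv2.imwrite('pics/cmp.png',np.hstack([a[:310,160:500],b[:310,160:500]]))
E
```

```text
t 18.48 [ 0.4624 -0.1289  0.0216] F [-0.7 -0.  -0.1] M [-0.06 -0.08  0.05] op 0.0699 q7 [ 0.58  0.52 -0.45  2.09  0.38  0.61 -0.65]
t 20.11 [ 0.4627 -0.1289  0.1994] F [-0.3 -0.4  0. ] M [-0.04 -0.01  0.04] op 0.07 q7 [ 0.72  0.23 -0.58  1.97  0.15  0.98 -0.45]
t 22.21 [ 0.2002 -0.4999  0.3   ] F [-0.  -0.5  0.1] M [-0.02  0.02  0.  ] op 0.0702 q7 [ 1.47  0.22 -0.39  1.72  0.09  1.22 -0.22]
```

View pics/cmp.png

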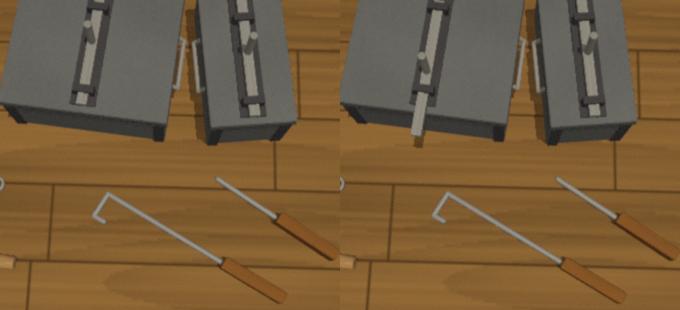

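View pics/s10.png

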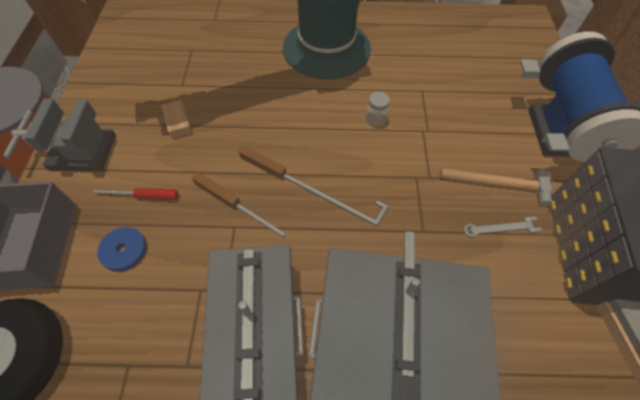

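The before/after views show the wide bolt out, with its bar end at about (417, 133) in the right half. The narrow bolt and decoy haven't moved, and the rod lies flat in front of the chests.

```bash
python3 -c "
from rig import robot
print(robot.sign_off())"
```

```text
the job is handed in; nothing more can be done
None
```

The wide chest's bolt is drawn fully open, and the rod is back on the bench in front of the chests. I handed the job in at about 22 s of the 50 s allowed.

- **Pull:** I gripped the rod by its handle, lowered the hook over the knob and drew the bolt towards the front. Only the rod moved the bolt.
- **Fully open:** The bolt moved 57.7 mm. Its front end measured at x = -49.3 mm in the chest's frame, against -50 mm nominal, which is within the camera error. It had stopped against something hard: pulling harder raised the force by 18 N with under 1 mm more travel.
- **Laying down:** I lowered the rod until the contact force showed it on the bench, at the same height as the grasp, then let go and moved the arm clear.
- **Last pictures:** They show the wide bolt still open, the rod flat, and the narrow bolt and the other rod looking unmoved. The force on the tool was about zero.

No check failed or disagreed beyond the camera error.

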